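Sort finished lacquer ware into its trays

TASK

Sort the four loose pieces of lacquer ware into the two-bay wooden trays, kind with kind and one piece to a bay: the tall flask beside the flask already in its tray, the low knobbed pot beside the low pot already in its tray, and the two round jars together in the empty tray. Set each down gently, standing upright on the floor of its bay, without dropping or knocking over any piece. Leave the flask and the low pot that are already in their trays standing in their bays, and do not push the brush about.

Things in the scene. Friction and masses are not known exactly. Their poses are not given: they have to be found in the camera images.
- round_a_mid (a point): One of two alike: a round-bellied dark lacquer jar, upright, loose, about 0.23 kg, 92 mm tall. Belly 64 mm across at 31 mm above its foot, foot 40 mm; from 61 mm to the top a straight neck to grip by, 39 to 41 mm across (steel collar, then pale wooden stopper, fast to the jar). This point: on its axis half-way up, 46 mm above the foot; z along the axis, up
- round_b_mid (a point): The other of the two: a round-bellied dark lacquer jar, upright, loose, about 0.23 kg, 92 mm tall. Belly 64 mm across at 31 mm above its foot, foot 40 mm; from 61 mm to the top a straight neck to grip by, 39 to 41 mm across (steel collar, then pale wooden stopper, fast to the jar). This point: on its axis half-way up, 46 mm above the foot; z along the axis, up
- flask_mid (a point): The loose slim dark lacquer flask, upright, about 0.21 kg, 122 mm tall (the tallest kind). Body 50 mm across up to 66 mm above its foot, shoulder up to 91 mm, then a straight neck to grip by, 28 to 30 mm across (steel collar, then pale wooden stopper, fast to it). This point: on its axis half-way up, 61 mm above the foot; z along the axis, up
- low_pot_mid (a point): The loose low dark lacquer pot, upright, about 0.20 kg, 68 mm tall (the lowest kind). Body 64 mm across, shallow domed lid (fast to it) up to 42 mm above its foot, then a pale wooden upright knob to grip by, 26 mm across. This point: on its axis half-way up, 34 mm above the foot; z along the axis, up
- tray_round: The tray that is empty at the start. Fixed pale wooden tray, 190 mm (x) by 100 mm (y), origin at the centre of its underside on the bench, z up. Two bays, 84 x 84 mm inside, centres at x = +45 and -45 mm, y = 0. Bay floors 6 mm above the origin; outer walls (8 mm) and divider (6 mm) reach 36 mm. For the two round jars, either in either bay.
- tray_flask: The tray with a flask already in it. Fixed pale wooden tray, 190 mm (x) by 100 mm (y), origin at the centre of its underside on the bench, z up. Two bays, 84 x 84 mm inside, centres at x = +45 and -45 mm, y = 0. Bay floors 6 mm above the origin; outer walls (8 mm) and divider (6 mm) reach 36 mm. The flask stands in the +x bay; the -x bay is free.
- tray_low: The tray with a low pot already in it. Fixed pale wooden tray, 190 mm (x) by 100 mm (y), origin at the centre of its underside on the bench, z up. Two bays, 84 x 84 mm inside, centres at x = +45 and -45 mm, y = 0. Bay floors 6 mm above the origin; outer walls (8 mm) and divider (6 mm) reach 36 mm. The low pot stands in the +x bay; the -x bay is free.
- flask_in_tray_mid (a point): Leave standing in the +x bay of tray_flask: a slim dark lacquer flask, upright, about 0.21 kg, 122 mm tall (the tallest kind). Body 50 mm across up to 66 mm above its foot, shoulder up to 91 mm, then a straight neck to grip by, 28 to 30 mm across (steel collar, then pale wooden stopper, fast to it). This point: on its axis half-way up, 61 mm above the foot; z along the axis, up
- low_in_tray_mid (a point): Leave standing in the +x bay of tray_low: a low dark lacquer pot, upright, about 0.20 kg, 68 mm tall (the lowest kind). Body 64 mm across, shallow domed lid (fast to it) up to 42 mm above its foot, then a pale wooden upright knob to grip by, 26 mm across. This point: on its axis half-way up, 34 mm above the foot; z along the axis, up
- brush_mid (a point): Not to be handled: a flat lacquer brush lying on the bench beyond the trays, wooden handle and dark bristles, 177 mm long (along its x, from 98 mm behind this point to 80 mm ahead of it), 46 mm wide, 14 mm high; this point is 8 mm above the bench
There are look-alikes about, which are no part of the job. What is shaped like the part that bears round_a_mid but purple is not meant.

How it is judged:
By the outcome, as a careful person would: the job done as asked, in the order asked, and still so for the second after the job is handed in, with the robot touching nothing.
It also fails if it takes over 118 s, if anything falls off the work surface, if the arm or the gripper's body presses on something with over 40 N, if the wrist force passes 120 N, or if a joint passes its speed limit or range.

ROBOT

A 7-joint arm with a two-finger parallel gripper is mounted at the origin on the work surface. World frame = base frame: x ahead of the robot, y to its left, z up, the work surface at z = 0. Lengths are in m, angles in degrees, forces in N, time in s.
With the tool pointing down it reaches from about 0.35 to 0.9 m from the base axis. Payload 7.2 kg.
Tool frame: the origin (TCP) lies midway between the tips of the shut fingers; the grasp point (between the pads) lies r.grip_depth behind it (r.grip_depth is the distance from the TCP to the grasp point, in m); z points along the fingers, y is the line along which they close (so a half turn about z gives the same grasp; the last joint's range is limited). The gripper opens to 85 mm and grips with 20 to 120 N. Pads are 22 mm wide; open, the fingers measure 114 mm over their backs; the gripper's body (76 mm by 85 mm) begins 54 mm behind the grasp point. The pads swing forward as they close: fully open they stand 13 mm farther back than shut.
Start: joints at [-74.439, 23.554, -0.728, 91.456, 0.321, 64.991, -4.71], TCP at [0.208, 0.589, 0.231] pointing down, gripper open.
Joint ranges: [-169.25, 169.25], [-16.82, 113.86], [-84.01, 82.57], [7.8, 145.47], [-59.2, 239.2], [7.22, 106.19], [-163.78, 163.78]. Speed limits (degrees/s): [136.94, 136.94, 172.46, 172.46, 180, 180, 180].

INTERFACE

Orientations are given as a 3x3 rotation matrix whose columns are the frame's x, y, z axes.
In Python, from cell import observe, grab_frame, order, r gives the robot as it stands. The module is installed in compiled form; this text tells all that it offers.
- The arm moves only by the tool step_arm, never from a script. Its arguments are lists of equal length, an entry for each row: "xyz": the shift along the tool's x, y, z in cm, a list of three; "spin": the turn about the tool's z in degrees; "fingers": the closure in counts, from 0 (fully open) to 255 (shut). A call has 1 to 5 rows; each row is the pose to reach, as a shift and turn from the pose commanded when the call began, along the tool's axes at that moment; what a row does not reach only later rows make up. A row lasts 1/8 s, in which the tool goes at most 62.5 mm and 10.7 degrees, less where a joint would pass 70% of its speed; a pose out of reach is approached as far as the arm can. A call with a gripper value outside its range is refused whole. The fingers move at their own pace and stop on an object; "force" is the grip in N (left out, the last holds). Time passes only in rows, so rows that repeat a pose let the fingers close. It gives the time, the measured TCP pose, the force, the opening and the grip force at its end, in the units of the state.
- observe(): the state, without advancing time (a new reading comes with each control period).
- grab_frame(name): name is "scene" or "top" or "wrist"; returns a dict with "frame" (480x640x3 uint8, red, green, blue), "intrinsics" (3x3 intrinsics, pixels), "position" and "orientation" of the camera in the world. Camera axes: x right, y down, z forward; pixel columns grow to the right and rows downward; lengths in m; the calibration is good to about 2 mm. A picture is of the moment at which its call begins. There is no depth.
- order.close_job(): hands the job in; it is judged then, once.
The state is a dict: "time": time; "joint_positions": joint angles; "qvel": joint speeds; "joint_torque": joint torques, N m; "tcp_pos": TCP position; "orientation": TCP orientation; "ft_force": force on the tool from outside, world axes, zero at the start; "ft_torque": the same for the moment, N m; "opening": finger opening in m; "grasp_force": force on a finger pad.
Only numpy, scipy, OpenCV 4.12 (cv2) and the standard library are available. Lean on these libraries where they do the work, as an engineer would, in place of code of your own. Each camera call takes 0.05 s, during which the arm holds its last target. There are 200 camera calls.

## Working session

There is one attempt and no reset: what is moved stays moved. The work goes in short steps, Python scripts to look and compute and a tool call to move; the robot and the scene stay as the last step left them, time stands still between calls to the robot, and variables do not carry over. Pictures are saved under pics/ and viewed, at most 14 in all, crops included, and the job is handed in when it is done.

Besides the shell and the picture viewer there is one more tool, called after "Emit:" by a JSON object that holds its "fn" and its "kwargs", one argument or row to a line. step_arm: Moves the arm, as the interface text tells. Its arguments: {"type":"object","properties":{"xyz":{"type":"array","items":{"type":"array","items":{"type":"number"}}},"spin":{"type":"array","items":{"type":"number"}},"fingers":{"type":"array","items":{"type":"number"}},"force":{"type":"number"}},"required":["xyz","spin","fingers"]}

```bash
mkdir -p pics; cat > h.py <<'E'
import numpy as np, cv2
from cell import observe, grab_frame, order, r
def snap(n,fn):
    d=grab_frame(n); cv2.imwrite('pics/'+fn+'.png',d['frame'][:,:,::-1]); np.savez('pics/'+fn,K=d['intrinsics'],p=d['position'],R=d['orientation']); return d
def ray(fn,u,v):
    d=np.load('pics/'+fn+'.npz'); a=d['R']@np.linalg.solve(d['K'],[u,v,1.]); return d['p'],a
def atz(fn,u,v,z):
    p,a=ray(fn,u,v); return p+a*(z-p[2])/a[2]
def tri(obs):
    A=np.zeros((3,3));b=np.zeros(3)
    for o in obs:
        p,a=ray(*o);a=a/np.linalg.norm(a);M=np.eye(3)-np.outer(a,a);A+=M;b+=M@p
    x=np.linalg.solve(A,b)
    res=[np.linalg.norm(np.cross(x-ray(*o)[0],ray(*o)[1]/np.linalg.norm(ray(*o)[1]))) for o in obs]
    return x,max(res)
def proj(fn,x):
    d=np.load('pics/'+fn+'.npz'); c=d['K']@(d['R'].T@(np.array(x)-d['p'])); return c[:2]/c[2]
E
python3 - <<'E'
from h import *
np.set_printoptions(precision=3,suppress=True)
for n in ('scene','top','wrist'):
    d=snap(n,n+'0'); print(n,d['position'],d['orientation'].tolist(),d['intrinsics'][0])
s=observe(); print(s['tcp_pos'],s['orientation'],s['opening'],r.grip_depth,s['time'])
E
```

```text
scene [0.975 0.347 0.825] [[-0.6707835662499806, 0.6032352699847773, -0.4314587075206053], [0.7416012927715449, 0.5524341605841879, -0.3805837894330463], [0.00877096394541087, -0.5752596868076512, -0.8179238124210786]] [457.491   0.    317.002]
top [ 0.318 -0.015  1.388] [[-0.004208931969808492, -0.9780567275295999, 0.20829623766588695], [-0.9999906489166901, 0.003909670167355541, -0.0018483934536955456], [0.0009934640661338507, -0.20830206963271541, -0.9780640371754177]] [615.484   0.    304.939]
wrist [0.146 0.611 0.374] [[0.3331374769900854, 0.910962663729302, 0.2432415398649936], [0.9428763311363773, -0.3213379962667332, -0.08789832955229661], [-0.0019093473972643974, 0.25862891842656344, -0.9659748635166554]] [348.485   0.    318.742]
[0.208 0.589 0.231] [[-0.943  0.333 -0.   ]
 [ 0.333  0.943 -0.001]
 [-0.    -0.001 -1.   ]] 0.08542286165768966 0.0187 0.15
```

View pics/top0.png

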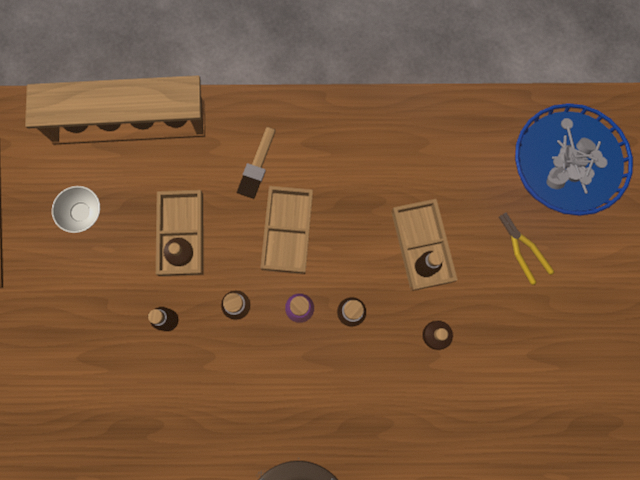

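View pics/scene0.png

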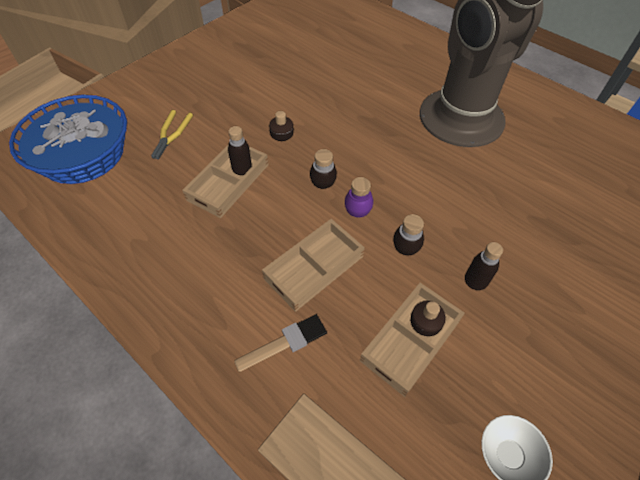

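The top view shows the loose flask at (163,318), dark jars at (235,305) and (352,311), the purple look-alike at (300,307), and the loose low pot at (438,335). The trays are at (180,233) for the low pot, (287,230) empty, and (425,244) for the flask. The two jars with dark bodies are the ones meant, and the purple one is not. I'll enlarge both views to confirm this and read the pixels.

```bash
python3 - <<'E'
from h import *
for n,(x0,y0,w,h,s) in {'top0':(140,180,330,180,2.4),'scene0':(180,100,340,300,2)}.items():
    c=cv2.imread(f'pics/{n}.png')[y0:y0+h,x0:x0+w]; c=cv2.resize(c,None,fx=s,fy=s,interpolation=cv2.INTER_CUBIC)
    c=cv2.convertScaleAbs(c,alpha=1.5,beta=15)
    for k in range(0,w,20):
        cv2.line(c,(int(k*s),0),(int(k*s),6),(0,255,255),1); cv2.putText(c,str(x0+k),(int(k*s),16),0,.35,(0,255,255),1)
    for k in range(0,h,20):
        cv2.line(c,(0,int(k*s)),(6,int(k*s)),(0,255,255),1); cv2.putText(c,str(y0+k),(8,int(k*s)+4),0,.35,(0,255,255),1)
    cv2.imwrite(f'pics/{n}c.png',c)
E
```

```text
(no output)
```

View pics/top0c.png

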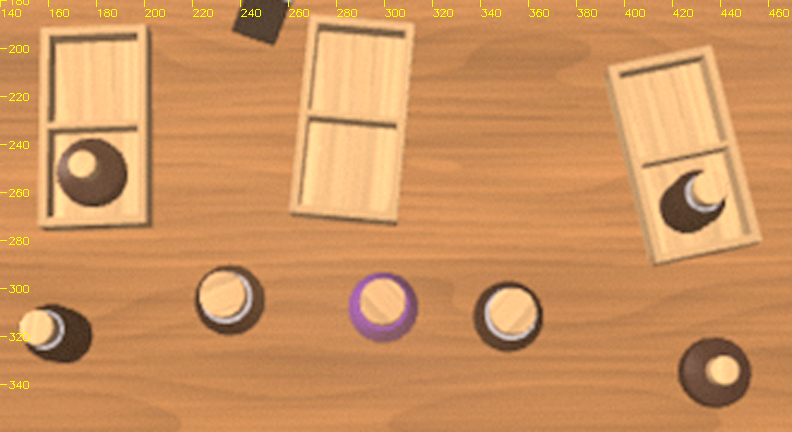

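View pics/scene0c.png

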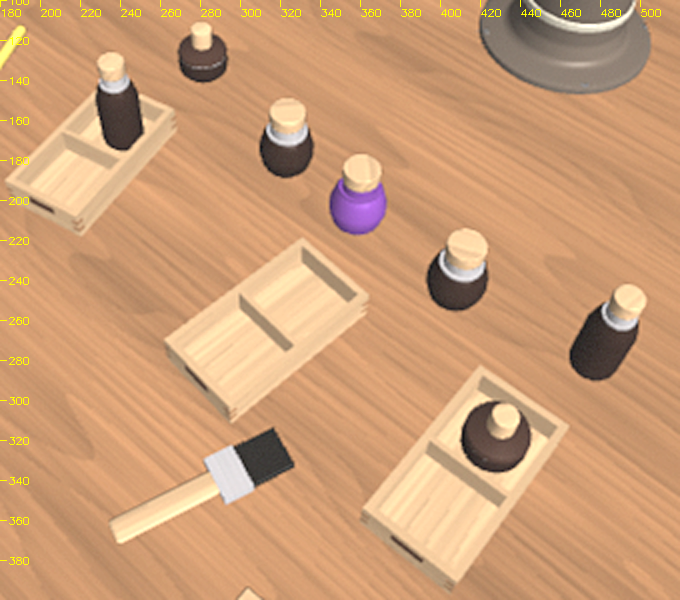

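The crops confirm the dark jars at top (232,303) and (354,309), with the purple one between them at (300,305) to be left alone. Only the dark ones fit "dark lacquer". I'll triangulate the stopper tops and tray rims from both views.

```bash
python3 - <<'E'
from h import *
np.set_printoptions(precision=4,suppress=True)
T=lambda u,v:('top0',140+u/2.4,180+v/2.4)
S=lambda u,v:('scene0',180+u/2,100+v/2)
P={'flask':((37,326),(632,296)),'jarA':((222,296),(468,240)),'jarB':((513,309),(289,108)),'purple':((383,301),(362,164)),'low':((724,369),(202,29)),
'flaskT':((709,188),(111,61)),'lowT':((81,164),(506,413))}
for k,(a,b) in P.items(): print(k,*tri([T(*a),S(*b)]))
C={'round':[(312,16),(412,25),(396,223),(290,213)],'low':[(40,27),(148,25),(151,226),(40,228)],'flask':[(608,68),(711,46),(761,240),(653,264)]}
CS={'round':[(232,412),(166,345),(303,239),(367,299)],'low':[(449,581),(363,514),(480,368),(568,427)],'flask':[(81,228),(7,182),(100,90),(176,113)]}
for k,c in C.items():
    X=np.array([atz(*T(*p),.036) for p in c])
    Z=[tri([T(*p),S(*q)])[0][2] for p,q in zip(c,CS[k])]
    d=(X[0]+X[1]-X[2]-X[3])/2; e=(X[0]+X[3]-X[1]-X[2])/2; m=X.mean(0); a=np.degrees(np.arctan2(d[1],d[0]));u=d/np.linalg.norm(d)
    print(k,m,'len',np.linalg.norm(d),np.linalg.norm(e),'ang',a,'far',m+.045*u,'near',m-.045*u,'rimz',np.array(Z))
    S2=np.array([atz(*S(*p),.036) for p in CS[k]]); print('  scene centre',S2.mean(0))
w=np.load('pics/wrist0.npz');s=observe();R=s['orientation']
print('cam in tool',R.T@(w['p']-s['tcp_pos']),R.T@w['R'])
E
```

```text
flask [0.4115 0.2888 0.123 ] 6.225614856677784e-05
jarA [0.4396 0.1337 0.0953] 0.001562298362956649
jarB [ 0.4263 -0.1183  0.0971] 0.00022093698255166118
purple [ 0.4345 -0.0064  0.0968] 0.0011944497456636124
low [ 0.3753 -0.306   0.067 ] 0.0002143634622491712
flaskT [ 0.528  -0.2884  0.1282] 0.0011832044537668815
lowT [0.561  0.2656 0.0749] 0.0017773216762439967
round [0.6104 0.0231 0.036 ] len 0.18990655994090258 0.09688783441248235 ang -5.267385323081178 far [0.6552 0.019  0.036 ] near [0.5656 0.0272 0.036 ] rimz [0.0265 0.0287 0.031  0.0263]
  scene centre [0.6163 0.0255 0.036 ]
low [0.6045 0.2643 0.036 ] len 0.1923263811285304 0.10230710418642507 ang 2.607108512464645 far [0.6494 0.2663 0.036 ] near [0.5595 0.2622 0.036 ] rimz [0.0353 0.0253 0.0242 0.0296]
  scene centre [0.6106 0.2644 0.036 ]
flask [ 0.5755 -0.2848  0.036 ] len 0.1885481195713105 0.10155427788904238 ang 11.008501099819673 far [ 0.6197 -0.2762  0.036 ] near [ 0.5314 -0.2934  0.036 ] rimz [0.0172 0.0331 0.0152 0.0302]
  scene centre [ 0.5841 -0.2782  0.036 ]
cam in tool [ 0.0662 -0.0001 -0.1429] [[ 0.0001 -0.966  -0.2585]
 [ 1.      0.0003 -0.0007]
 [ 0.0007 -0.2585  0.966 ]]
```

Heights are plausible: flask top .123 against .122, jars .095–.097 against .092, low pot .067 against .068, and tray rims about .03. Next I'll go above the loose flask.

```bash
cat >> h.py <<'E'
np.set_printoptions(precision=4,suppress=True)
def go(x,y,z,yaw=None,s=None):
    s=s or observe(); R=s['orientation']; d=R.T@(np.array([x,y,z])-s['tcp_pos'])
    yw=np.degrees(np.arctan2(R[1,0],R[0,0]))
    sp=None if yaw is None else -((yaw-yw+180)%360-180)
    print('to',(x,y,z),'shift cm',np.round(d*100,2),'spin',sp,'yaw now',round(yw,2))
E
python3 -c "
from h import *
go(.4115,.2888,.231,191); go(.39,.289,.231,191)"
```

```text
to (0.4115, 0.2888, 0.231) shift cm [-29.17 -21.52  -0.01] spin -30.464486369788318 yaw now 160.54
to (0.39, 0.289, 0.231) shift cm [-27.13 -22.22  -0.  ] spin -30.464486369788318 yaw now 160.54
```

Emit:
{"fn": "step_arm", "kwargs": {
  "xyz": [
    [-4,-3,0],
    [-9,-6.5,0],
    [-14,-10.5,0],
    [-19,-14,0],
    [-24,-17.7,0]
  ],
  "spin": [-6,-12,-18,-24,-30.5],
  "fingers": [0,0,0,0,0],
  "force": 40
}}

```text
time: 0.78
tcp_pos: [0.3765, 0.3405, 0.2313]
orientation: [[-0.981, -0.195, 0.0], [-0.195, 0.981, 0.0], [-0.0, 0.0, -1.0]]
ft_force: [0.3, 0.3, 0.8]
opening: 0.0854
grasp_force: 0.0
```

```bash
python3 -c "
from h import *
go(.4115,.2888,.231,191);go(.4115,.2888,.20,191)"
```

```text
to (0.4115, 0.2888, 0.231) shift cm [-2.42 -5.76  0.03] spin 0.24230513149666422 yaw now -168.76
to (0.4115, 0.2888, 0.2) shift cm [-2.42 -5.76  3.13] spin 0.24230513149666422 yaw now -168.76
```

Emit:
{"fn": "step_arm", "kwargs": {
  "xyz": [
    [-1,-2.5,1],
    [-2,-4.5,2],
    [-2.42,-5.76,3.1],
    [-2.42,-5.76,3.1]
  ],
  "spin": [0,0,0,0],
  "fingers": [0,0,0,0]
}}

```text
time: 1.27
tcp_pos: [0.4101, 0.2896, 0.1993]
orientation: [[-0.982, -0.19, -0.002], [-0.19, 0.982, -0.001], [0.002, -0.001, -1.0]]
ft_force: [-0.3, 0.7, -0.0]
opening: 0.0856
grasp_force: 0.0
```

```bash
python3 -c "
from h import *
snap('wrist','w1'); print(proj('w1',[.4115,.2888,.122]),proj('w1',[.4115,.2888,0]))
go(.4115,.2888,.09)"
```

```text
[316.8063 255.6607] [317.6355 220.0906]
to (0.4115, 0.2888, 0.09) shift cm [-0.14 -0.22 10.99] spin None yaw now -168.97
```

View pics/w1.png

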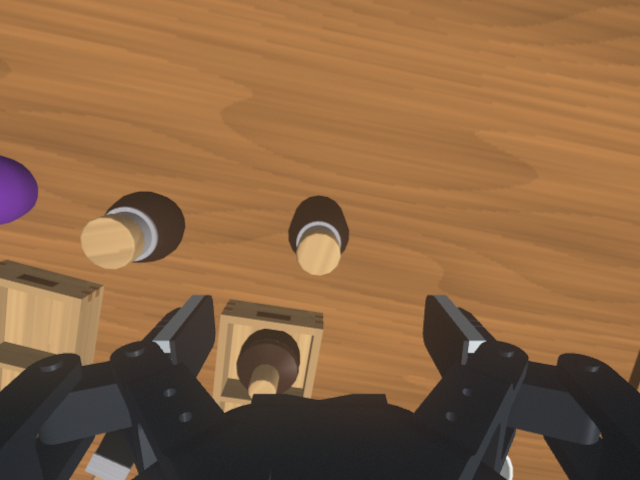

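The wrist view shows the loose flask's stopper at (319,254), predicted (317,256), so I'm within 2 mm. Descending.

Emit:
{"fn": "step_arm", "kwargs": {
  "xyz": [
    [0,0,3],
    [0,0,6],
    [0,0,8.5],
    [0,0,10.2],
    [0,0,10.9]
  ],
  "spin": [0,0,0,0,0],
  "fingers": [0,0,0,0,0]
}}

```text
time: 1.95
tcp_pos: [0.4095, 0.2916, 0.0907]
orientation: [[-0.981, -0.193, -0.001], [-0.193, 0.981, -0.0], [0.001, 0.0, -1.0]]
ft_force: [-0.0, 0.7, 0.8]
opening: 0.0854
grasp_force: 0.0
```

Emit:
{"fn": "step_arm", "kwargs": {
  "xyz": [
    [0,0,0],
    [0,0,0],
    [0,0,0],
    [0,0,0],
    [0,0,0]
  ],
  "spin": [0,0,0,0,0],
  "fingers": [130,180,255,255,255]
}}

```text
time: 2.58
tcp_pos: [0.411, 0.2907, 0.092]
orientation: [[-0.982, -0.191, 0.001], [-0.191, 0.982, 0.001], [-0.001, 0.001, -1.0]]
ft_force: [-0.3, -1.4, 6.5]
opening: 0.0286
grasp_force: 39.3
```

Emit:
{"fn": "step_arm", "kwargs": {
  "xyz": [
    [0,0,0],
    [0,0,0],
    [0,0,-0.5],
    [0,0,-1.5],
    [0,0,-3]
  ],
  "spin": [0,0,0,0,0],
  "fingers": [255,255,255,255,255]
}}

```text
time: 3.2
tcp_pos: [0.4101, 0.2903, 0.1218]
orientation: [[-0.982, -0.191, -0.001], [-0.191, 0.982, -0.001], [0.001, -0.0, -1.0]]
ft_force: [0.5, 0.1, -2.3]
opening: 0.0289
grasp_force: 39.6
```

Emit:
{"fn": "step_arm", "kwargs": {
  "xyz": [
    [0,0,-3],
    [0,0,-7],
    [0,-1,-10],
    [-0.5,-4,-12],
    [-1.2,-7.5,-12]
  ],
  "spin": [0,0,0,0,0],
  "fingers": [255,255,255,255,255]
}}

```text
time: 3.82
tcp_pos: [0.4374, 0.2194, 0.2441]
orientation: [[-0.981, -0.193, 0.004], [-0.193, 0.981, 0.003], [-0.004, 0.002, -1.0]]
ft_force: [0.1, -0.7, -3.1]
opening: 0.0288
grasp_force: 39.9
```

Emit:
{"fn": "step_arm", "kwargs": {
  "xyz": [
    [-0.8,-5,0],
    [-1.6,-10,0],
    [-2.5,-15,0],
    [-3.3,-20,0],
    [-4.1,-25,0]
  ],
  "spin": [0,0,0,0,0],
  "fingers": [255,255,255,255,255]
}}

```text
time: 4.45
tcp_pos: [0.5249, -0.0198, 0.2424]
orientation: [[-0.981, -0.192, 0.001], [-0.192, 0.981, 0.001], [-0.001, 0.0, -1.0]]
ft_force: [1.0, 0.3, -2.2]
opening: 0.0287
grasp_force: 39.8
```

Emit:
{"fn": "step_arm", "kwargs": {
  "xyz": [
    [-0.8,-5,0],
    [-1.6,-10,0],
    [-2.4,-15,0],
    [-3.2,-19,0],
    [-3.6,-22,0]
  ],
  "spin": [0,0,0,0,0],
  "fingers": [255,255,255,255,255]
}}

```text
time: 5.08
tcp_pos: [0.6022, -0.2293, 0.2421]
orientation: [[-0.982, -0.19, 0.0], [-0.19, 0.982, -0.0], [-0.0, -0.0, -1.0]]
ft_force: [0.3, 0.6, -2.1]
opening: 0.0289
grasp_force: 39.8
```

```bash
python3 -c "
from h import *
go(.6197,-.2762,.25,191); print(observe()['tcp_pos'],observe()['opening'],observe()['grasp_force'])"
```

```text
to (0.6197, -0.2762, 0.25) shift cm [-0.82 -4.94 -0.79] spin -0.030125961350336183 yaw now -169.03
[ 0.6022 -0.2293  0.2421] 0.028948310200734115 39.81860339641571
```

Emit:
{"fn": "step_arm", "kwargs": {
  "xyz": [
    [-0.4,-2.5,0],
    [-0.7,-4.2,0],
    [-0.8,-4.9,0],
    [-0.8,-4.9,0]
  ],
  "spin": [0,0,0,0],
  "fingers": [255,255,255,255]
}}

```text
time: 5.58
tcp_pos: [0.6192, -0.2736, 0.2413]
orientation: [[-0.982, -0.191, -0.0], [-0.191, 0.982, 0.0], [0.0, 0.0, -1.0]]
ft_force: [1.5, 0.2, -2.1]
opening: 0.0287
grasp_force: 39.9
```

```bash
python3 -c "
from h import *
snap('wrist','w2'); s=observe(); print(s['tcp_pos'])
u=np.array([np.cos(np.radians(11)),np.sin(np.radians(11))]);v=np.array([-u[1],u[0]]);m=np.array([.5755,-.2848])
for a,b in ((-.095,.05),(-.095,-.05),(.095,.05),(.095,-.05),(0,.042),(0,-.042)): print(a,b,proj('w2',[*(m+a*u+b*v),.036]))
go(.6197,-.2762,.10,191)"
```

```text
[ 0.6192 -0.273   0.2413]
-0.095 0.05 [370.4886  66.0437]
-0.095 -0.05 [260.7207  65.9518]
0.095 0.05 [363.4287 264.2567]
0.095 -0.05 [268.3536 264.1929]
0 0.042 [358.5546 172.2525]
0 -0.042 [272.9631 172.1884]
to (0.6197, -0.2762, 0.1) shift cm [ 0.01 -0.33 14.13] spin 0.07259245875070519 yaw now -168.93
```

View pics/w2.png

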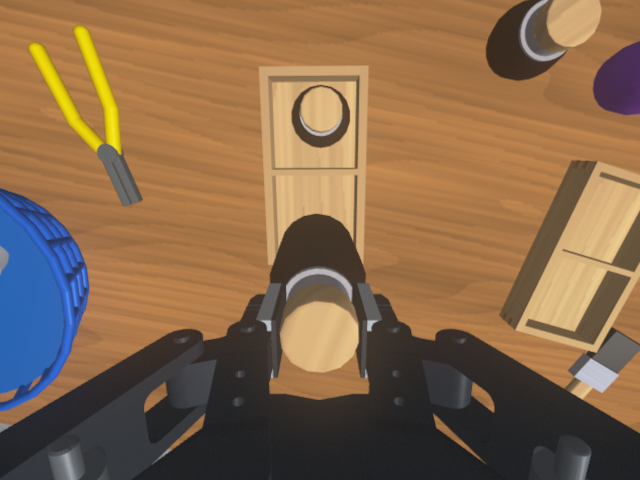

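The tray rim corners at (260,67) and (369,67) match the prediction to 1 px, and the standing flask is at (321,115) in the near bay. Lowering.

Emit:
{"fn": "step_arm", "kwargs": {
  "xyz": [
    [0,-0.1,2.5],
    [0,-0.2,5],
    [0,-0.2,7.5],
    [0,-0.2,9.5],
    [0,-0.2,11]
  ],
  "spin": [0,0,0,0,0],
  "fingers": [255,255,255,255,255]
}}

```text
time: 6.25
tcp_pos: [0.6196, -0.2751, 0.1304]
orientation: [[-0.981, -0.192, -0.0], [-0.192, 0.981, 0.001], [0.0, 0.001, -1.0]]
ft_force: [-1.6, 0.7, -1.5]
opening: 0.0289
grasp_force: 40.0
```

Emit:
{"fn": "step_arm", "kwargs": {
  "xyz": [
    [0,0,1.2],
    [0,0,2.2],
    [0,0,2.7],
    [0,0,2.9],
    [0,0,2.9]
  ],
  "spin": [0,0,0,0,0],
  "fingers": [255,255,255,255,255]
}}

```text
time: 6.88
tcp_pos: [0.6198, -0.276, 0.1025]
orientation: [[-0.982, -0.191, 0.0], [-0.191, 0.982, -0.0], [-0.0, -0.0, -1.0]]
ft_force: [-0.0, -0.2, -1.9]
opening: 0.0287
grasp_force: 40.0
```

Emit:
{"fn": "step_arm", "kwargs": {
  "xyz": [
    [0,0,0.1],
    [0,0,0.2],
    [0,0,0.3],
    [0,0,0.35],
    [0,0,0.35]
  ],
  "spin": [0,0,0,0,0],
  "fingers": [255,255,255,255,255]
}}

```text
time: 7.5
tcp_pos: [0.6196, -0.2759, 0.0987]
orientation: [[-0.982, -0.191, -0.0], [-0.191, 0.982, 0.0], [0.0, 0.0, -1.0]]
ft_force: [1.1, 0.4, -1.8]
opening: 0.0284
grasp_force: 40.0
```

Emit:
{"fn": "step_arm", "kwargs": {
  "xyz": [
    [0,0,0.05],
    [0,0,0.1],
    [0,0,0.15],
    [0,0,0.15]
  ],
  "spin": [0,0,0,0],
  "fingers": [255,255,255,255]
}}

```text
time: 8.0
tcp_pos: [0.6201, -0.2762, 0.0981]
orientation: [[-0.982, -0.191, 0.001], [-0.191, 0.982, -0.0], [-0.001, -0.001, -1.0]]
ft_force: [0.5, -0.8, 5.3]
opening: 0.0292
grasp_force: 40.4
```

Contact is felt at about +7 N. Releasing and rising.

Emit:
{"fn": "step_arm", "kwargs": {
  "xyz": [
    [0,0,0],
    [0,0,0],
    [0,0,0],
    [0,0,0],
    [0,0,0]
  ],
  "spin": [0,0,0,0,0],
  "fingers": [140,120,80,40,0]
}}

```text
time: 8.62
tcp_pos: [0.6196, -0.2759, 0.0972]
orientation: [[-0.982, -0.191, -0.0], [-0.191, 0.982, 0.0], [0.0, 0.0, -1.0]]
ft_force: [0.9, 0.6, 1.2]
opening: 0.0854
grasp_force: 0.0
```

Emit:
{"fn": "step_arm", "kwargs": {
  "xyz": [
    [0,0,-1],
    [0,0,-3],
    [0,0,-6],
    [0,0,-9],
    [0,0,-12]
  ],
  "spin": [0,0,0,0,0],
  "fingers": [0,0,0,0,0]
}}

```text
time: 9.25
tcp_pos: [0.6198, -0.2762, 0.2202]
orientation: [[-0.982, -0.191, 0.002], [-0.191, 0.982, -0.001], [-0.002, -0.001, -1.0]]
ft_force: [0.1, 1.6, -0.3]
opening: 0.0856
grasp_force: 0.0
```

```bash
python3 -c "
from h import *
go(.3753,-.306,.20,191);go(.3753,-.306,.20,182.6)"
```

```text
to (0.3753, -0.306, 0.2) shift cm [24.58  1.75  1.98] spin 0.023367702112977895 yaw now -168.98
to (0.3753, -0.306, 0.2) shift cm [24.58  1.75  1.98] spin 8.423367702112955 yaw now -168.98
```

Emit:
{"fn": "step_arm", "kwargs": {
  "xyz": [
    [4,0.3,0],
    [9.5,0.7,0],
    [15,1,0],
    [20,1.4,0],
    [23,1.6,0.5]
  ],
  "spin": [2,4,6,8.4,8.4],
  "fingers": [0,0,0,0,0]
}}

```text
time: 9.88
tcp_pos: [0.3888, -0.3052, 0.2142]
orientation: [[-0.999, -0.043, 0.003], [-0.043, 0.999, -0.001], [-0.003, -0.001, -1.0]]
ft_force: [0.8, -1.0, -0.2]
opening: 0.0854
grasp_force: 0.0
```

Emit:
{"fn": "step_arm", "kwargs": {
  "xyz": [
    [1,0,1],
    [1.5,0.1,2],
    [1.6,0.1,2.5],
    [1.6,0.1,2.5]
  ],
  "spin": [0,0,0,0],
  "fingers": [0,0,0,0]
}}

```text
time: 10.38
tcp_pos: [0.3754, -0.3037, 0.1867]
orientation: [[-0.999, -0.047, -0.001], [-0.047, 0.999, 0.0], [0.001, 0.0, -1.0]]
ft_force: [0.0, -0.2, 0.4]
opening: 0.0851
grasp_force: 0.0
```

```bash
python3 -c "
from h import *
snap('wrist','w3'); print(proj('w3',[.3753,-.306,.068]))
go(.3753,-.306,.047,182.6)"
```

```text
[315.4653 238.2449]
to (0.3753, -0.306, 0.047) shift cm [ 0.02 -0.22 14.  ] spin 0.08438589435422728 yaw now -177.32
```

View pics/w3.png

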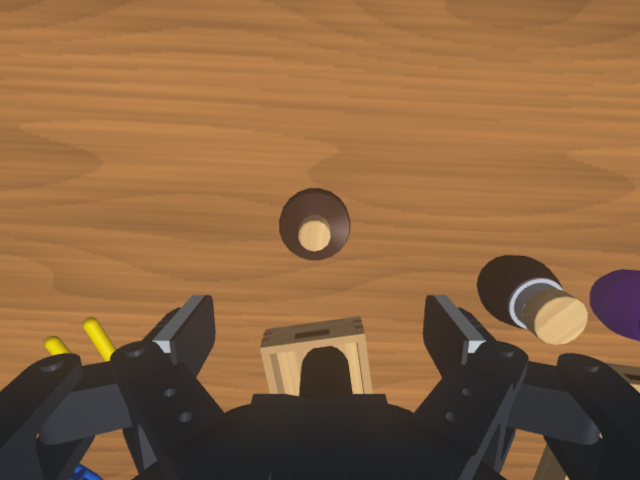

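The knob is at (314,235), about 2 mm from the prediction. Correcting and descending.

Emit:
{"fn": "step_arm", "kwargs": {
  "xyz": [
    [0.1,-0.1,4],
    [0.2,-0.3,8],
    [0.2,-0.3,11],
    [0.2,-0.3,13],
    [0.2,-0.3,14]
  ],
  "spin": [0,0,0,0,0],
  "fingers": [0,0,0,0,0]
}}

```text
time: 11.05
tcp_pos: [0.3731, -0.3069, 0.0463]
orientation: [[-0.999, -0.046, -0.001], [-0.046, 0.999, 0.0], [0.001, 0.001, -1.0]]
ft_force: [-0.3, 0.2, 1.4]
opening: 0.0853
grasp_force: 0.0
```

Emit:
{"fn": "step_arm", "kwargs": {
  "xyz": [
    [0,0,0],
    [0,0,0],
    [0,0,0],
    [0,0,0],
    [0,0,0]
  ],
  "spin": [0,0,0,0,0],
  "fingers": [130,180,255,255,255]
}}

```text
time: 11.68
tcp_pos: [0.3735, -0.3075, 0.0481]
orientation: [[-0.999, -0.046, 0.001], [-0.046, 0.999, -0.001], [-0.001, -0.001, -1.0]]
ft_force: [0.7, 0.1, 7.2]
opening: 0.0246
grasp_force: 39.1
```

Emit:
{"fn": "step_arm", "kwargs": {
  "xyz": [
    [0,0,0],
    [0,0,0],
    [0,0,-0.5],
    [0,0,-1.5],
    [0,0,-3]
  ],
  "spin": [0,0,0,0,0],
  "fingers": [255,255,255,255,255]
}}

```text
time: 12.3
tcp_pos: [0.3726, -0.3069, 0.0779]
orientation: [[-0.999, -0.046, -0.001], [-0.046, 0.999, 0.0], [0.001, 0.0, -1.0]]
ft_force: [0.9, -0.3, -2.5]
opening: 0.0244
grasp_force: 39.5
```

```bash
python3 -c "
from h import *
go(.6494,.2663,.25,182.6)"
```

```text
to (0.6494, 0.2663, 0.25) shift cm [-30.27  56.   -17.21] spin 0.027287708073231443 yaw now -177.37
```

Emit:
{"fn": "step_arm", "kwargs": {
  "xyz": [
    [0,0,-3],
    [0,0,-7],
    [0,0,-11],
    [-0.8,1.5,-13.5],
    [-2.5,4.6,-14]
  ],
  "spin": [0,0,0,0,0],
  "fingers": [255,255,255,255,255]
}}

```text
time: 12.92
tcp_pos: [0.3961, -0.2612, 0.2202]
orientation: [[-0.999, -0.042, 0.004], [-0.042, 0.999, -0.002], [-0.004, -0.002, -1.0]]
ft_force: [0.6, 0.8, -3.0]
opening: 0.0247
grasp_force: 39.8
```

Emit:
{"fn": "step_arm", "kwargs": {
  "xyz": [
    [-2.4,4.5,0],
    [-5,9.2,0],
    [-7.6,14,0],
    [-10.2,18.8,0],
    [-12.8,23.6,0]
  ],
  "spin": [0,0,0,0,0],
  "fingers": [255,255,255,255,255]
}}

```text
time: 13.55
tcp_pos: [0.5132, -0.0169, 0.2184]
orientation: [[-0.999, -0.045, 0.001], [-0.045, 0.999, -0.0], [-0.001, -0.0, -1.0]]
ft_force: [0.4, -0.7, -3.0]
opening: 0.0242
grasp_force: 39.7
```

Emit:
{"fn": "step_arm", "kwargs": {
  "xyz": [
    [-2.6,4.8,0],
    [-5.2,9.6,0],
    [-7.8,14.4,0],
    [-10.2,19,0],
    [-12,22.5,0]
  ],
  "spin": [0,0,0,0,0],
  "fingers": [255,255,255,255,255]
}}

```text
time: 14.18
tcp_pos: [0.6226, 0.2143, 0.218]
orientation: [[-0.999, -0.047, 0.0], [-0.047, 0.999, -0.0], [-0.0, -0.0, -1.0]]
ft_force: [0.3, -0.0, -1.4]
opening: 0.0244
grasp_force: 39.7
```

```bash
python3 -c "
from h import *
go(.6494,.2663,.217,182.6); print(observe()['tcp_pos'],observe()['opening'])"
```

```text
to (0.6494, 0.2663, 0.217) shift cm [-2.93  5.06  0.1 ] spin 0.10763571827635587 yaw now -177.29
[0.6226 0.2143 0.218 ] 0.024386319007106593
```

Emit:
{"fn": "step_arm", "kwargs": {
  "xyz": [
    [-1.5,2.6,0],
    [-2.6,4.5,0],
    [-2.9,5.1,0],
    [-2.9,5.1,0]
  ],
  "spin": [0,0,0,0],
  "fingers": [255,255,255,255]
}}

```text
time: 14.68
tcp_pos: [0.6487, 0.2638, 0.2175]
orientation: [[-0.999, -0.046, -0.0], [-0.046, 0.999, -0.001], [0.0, -0.001, -1.0]]
ft_force: [-0.4, -0.5, -3.0]
opening: 0.0245
grasp_force: 39.6
```

```bash
python3 -c "
from h import *
snap('wrist','w4')
t=np.radians(2.6);u=np.array([np.cos(t),np.sin(t)]);v=np.array([-u[1],u[0]]);m=np.array([.6045,.2643])
for a,b in ((-.095,.05),(-.095,-.05),(0,.042),(0,-.042)): print(a,b,proj('w4',[*(m+a*u+b*v),.036]))
go(.6494,.2663,.055,182.6)"
```

```text
-0.095 0.05 [380.9806  60.7026]
-0.095 -0.05 [262.7267  60.6416]
0 0.042 [367.3871 174.9226]
0 -0.042 [275.685  174.8474]
to (0.6494, 0.2663, 0.055) shift cm [-0.08  0.33 16.25] spin -0.010960153343035017 yaw now -177.41
```

View pics/w4.png

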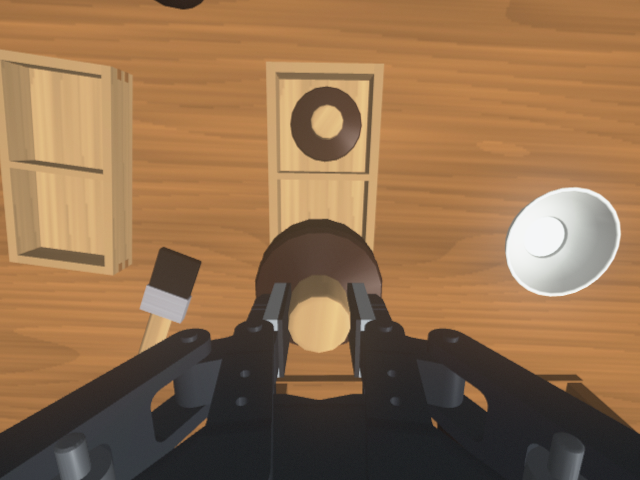

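The tray rim corners are at (266,64) and (384,64), about 3 px from the prediction, so I'll shift 2.5 mm outward and 2.7 mm left. First I'll check clearance to the shelf behind.

```bash
python3 -c "
from h import *
print(tri([('top0',200.,119.),('scene0',304.,396.)]),atz('top0',203,137,0))"
```

```text
(array([0.8405, 0.2101, 0.1207]), np.float64(0.0017621635323663081)) [0.8435 0.2245 0.    ]
```

Emit:
{"fn": "step_arm", "kwargs": {
  "xyz": [
    [-0.1,0.2,2.5],
    [-0.3,0.5,5],
    [-0.3,0.6,6.5],
    [-0.3,0.6,7.5],
    [-0.3,0.6,7.5]
  ],
  "spin": [0,0,0,0,0],
  "fingers": [255,255,255,255,255]
}}

```text
time: 15.35
tcp_pos: [0.6515, 0.2698, 0.142]
orientation: [[-0.999, -0.045, -0.001], [-0.045, 0.999, -0.0], [0.001, -0.0, -1.0]]
ft_force: [-0.7, 0.5, -1.9]
opening: 0.0242
grasp_force: 39.7
```

Emit:
{"fn": "step_arm", "kwargs": {
  "xyz": [
    [0,0,2.5],
    [0,0,5],
    [0,0,7],
    [0,0,8],
    [0,0,8.4]
  ],
  "spin": [0,0,0,0,0],
  "fingers": [255,255,255,255,255]
}}

```text
time: 15.98
tcp_pos: [0.6518, 0.2704, 0.0581]
orientation: [[-0.999, -0.046, -0.0], [-0.046, 0.999, -0.0], [0.0, -0.0, -1.0]]
ft_force: [0.5, 0.1, -2.4]
opening: 0.0247
grasp_force: 39.7
```

Emit:
{"fn": "step_arm", "kwargs": {
  "xyz": [
    [0,0,0.1],
    [0,0,0.2],
    [0,0,0.25],
    [0,0,0.3],
    [0,0,0.3]
  ],
  "spin": [0,0,0,0,0],
  "fingers": [255,255,255,255,255]
}}

```text
time: 16.6
tcp_pos: [0.6517, 0.2704, 0.0554]
orientation: [[-0.999, -0.046, 0.0], [-0.046, 0.999, 0.0], [-0.0, 0.0, -1.0]]
ft_force: [-0.3, -0.1, -2.1]
opening: 0.0245
grasp_force: 39.7
```

Emit:
{"fn": "step_arm", "kwargs": {
  "xyz": [
    [0,0,0.05],
    [0,0,0.1],
    [0,0,0.15],
    [0,0,0.2],
    [0,0,0.2]
  ],
  "spin": [0,0,0,0,0],
  "fingers": [255,255,255,255,255]
}}

```text
time: 17.23
tcp_pos: [0.652, 0.2703, 0.0543]
orientation: [[-0.999, -0.046, 0.001], [-0.046, 0.999, 0.0], [-0.001, 0.0, -1.0]]
ft_force: [-2.2, -1.6, 4.3]
opening: 0.0243
grasp_force: 40.5
```

Emit:
{"fn": "step_arm", "kwargs": {
  "xyz": [
    [0,0,0],
    [0,0,0],
    [0,0,0],
    [0,0,0],
    [0,0,0]
  ],
  "spin": [0,0,0,0,0],
  "fingers": [150,130,90,50,0]
}}

```text
time: 17.85
tcp_pos: [0.6517, 0.2703, 0.0532]
orientation: [[-0.999, -0.046, -0.0], [-0.046, 0.999, -0.0], [0.0, -0.0, -1.0]]
ft_force: [0.8, -0.4, 0.3]
opening: 0.0841
grasp_force: 0.0
```

Emit:
{"fn": "step_arm", "kwargs": {
  "xyz": [
    [0,0,-1],
    [0,0,-3],
    [0,0,-7],
    [0,0,-11],
    [0,0,-14]
  ],
  "spin": [0,0,0,0,0],
  "fingers": [0,0,0,0,0]
}}

```text
time: 18.48
tcp_pos: [0.6525, 0.2705, 0.1974]
orientation: [[-0.999, -0.046, 0.003], [-0.046, 0.999, 0.002], [-0.003, 0.001, -1.0]]
ft_force: [0.7, 0.1, -0.6]
opening: 0.0853
grasp_force: 0.0
```

```bash
python3 -c "
from h import *
go(.4396,.1337,.19,174.7)"
```

```text
to (0.4396, 0.1337, 0.19) shift cm [ 21.9  -12.7    0.65] spin 7.919193107737783 yaw now -177.38
```

Emit:
{"fn": "step_arm", "kwargs": {
  "xyz": [
    [4,-2.3,0],
    [9,-5.2,0],
    [14,-8.1,0],
    [19,-11,0],
    [21.5,-12.4,0.3]
  ],
  "spin": [2,4,6,8,8],
  "fingers": [0,0,0,0,0]
}}

```text
time: 19.1
tcp_pos: [0.4409, 0.135, 0.192]
orientation: [[-0.995, 0.095, 0.002], [0.095, 0.995, 0.001], [-0.001, 0.002, -1.0]]
ft_force: [0.2, -0.5, 1.0]
opening: 0.0855
grasp_force: 0.0
```

Emit:
{"fn": "step_arm", "kwargs": {
  "xyz": [
    [0.4,-0.3,0],
    [0.4,-0.3,0],
    [0.4,-0.3,0]
  ],
  "spin": [0,0,0],
  "fingers": [0,0,0]
}}

```text
time: 19.48
tcp_pos: [0.4396, 0.1348, 0.1907]
orientation: [[-0.996, 0.093, 0.001], [0.093, 0.996, 0.0], [-0.001, 0.001, -1.0]]
ft_force: [0.7, 0.1, -0.3]
opening: 0.0854
grasp_force: 0.0
```

```bash
python3 -c "
from h import *
snap('wrist','w5'); print(proj('w5',[.4396,.1337,.092]),proj('w5',[.4345,-.0064,.092]))
go(.4396,.1337,.062,174.7)"
```

```text
[317.1119 245.1824] [124.1191 255.7437]
to (0.4396, 0.1337, 0.062) shift cm [-0.02 -0.09 12.85] spin -0.04026169302446192 yaw now 174.66
```

View pics/w5.png

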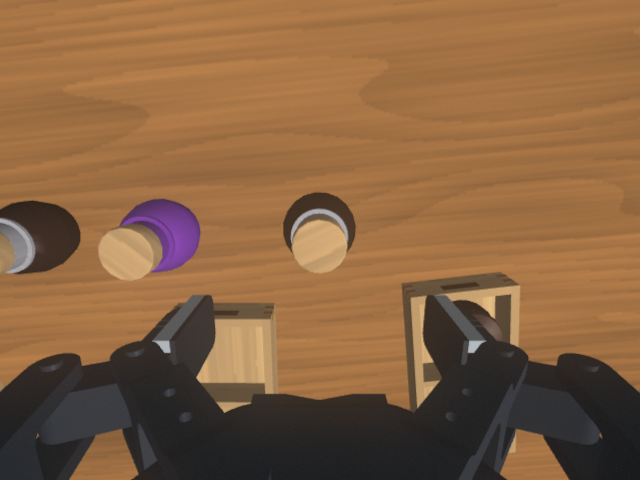

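Jar A's stopper is at (320,245), 3 px right of the prediction, and it is dark. The purple one at (130,252) stays. Descending.

Emit:
{"fn": "step_arm", "kwargs": {
  "xyz": [
    [0,0.1,3.5],
    [0,0.1,7],
    [0,0.1,10],
    [0,0.1,12],
    [0,0.1,12.9]
  ],
  "spin": [0,0,0,0,0],
  "fingers": [0,0,0,0,0]
}}

```text
time: 20.15
tcp_pos: [0.4383, 0.135, 0.0599]
orientation: [[-0.996, 0.093, -0.002], [0.093, 0.996, -0.001], [0.002, -0.001, -1.0]]
ft_force: [0.2, 0.7, 0.5]
opening: 0.0851
grasp_force: 0.0
```

Emit:
{"fn": "step_arm", "kwargs": {
  "xyz": [
    [0,0,0],
    [0,0,0],
    [0,0,0],
    [0,0,0],
    [0,0,0]
  ],
  "spin": [0,0,0,0,0],
  "fingers": [100,150,255,255,255]
}}

```text
time: 20.78
tcp_pos: [0.4392, 0.1352, 0.0622]
orientation: [[-0.996, 0.094, 0.002], [0.094, 0.996, 0.001], [-0.002, 0.001, -1.0]]
ft_force: [-0.5, -0.1, 6.8]
opening: 0.0399
grasp_force: 40.1
```

Emit:
{"fn": "step_arm", "kwargs": {
  "xyz": [
    [0,0,0],
    [0,0,0],
    [0,0,-0.5],
    [0,0,-1.5],
    [0,0,-3]
  ],
  "spin": [0,0,0,0,0],
  "fingers": [255,255,255,255,255]
}}

```text
time: 21.4
tcp_pos: [0.4381, 0.1348, 0.0919]
orientation: [[-0.996, 0.094, -0.001], [0.094, 0.996, -0.0], [0.001, -0.0, -1.0]]
ft_force: [0.7, -0.2, -3.3]
opening: 0.0398
grasp_force: 40.7
```

```bash
python3 -c "
from h import *
go(.6552,.019,.22,174.7)"
```

```text
to (0.6552, 0.019, 0.22) shift cm [-22.69  -9.51 -12.82] spin -0.07223439782995911 yaw now 174.63
```

Emit:
{"fn": "step_arm", "kwargs": {
  "xyz": [
    [0,0,-3],
    [0,0,-6.5],
    [-1,-0.4,-9.5],
    [-4,-1.7,-11],
    [-8,-3.3,-11]
  ],
  "spin": [0,0,0,0,0],
  "fingers": [255,255,255,255,255]
}}

```text
time: 22.02
tcp_pos: [0.5162, 0.0951, 0.2041]
orientation: [[-0.996, 0.092, 0.003], [0.092, 0.996, 0.002], [-0.003, 0.002, -1.0]]
ft_force: [-0.3, 0.3, -3.1]
opening: 0.0399
grasp_force: 41.1
```

Emit:
{"fn": "step_arm", "kwargs": {
  "xyz": [
    [-4.5,-1.9,0],
    [-9,-3.8,0],
    [-12.5,-5.3,0],
    [-14.7,-6.2,0],
    [-14.7,-6.2,0]
  ],
  "spin": [0,0,0,0,0],
  "fingers": [255,255,255,255,255]
}}

```text
time: 22.65
tcp_pos: [0.6563, 0.0175, 0.2016]
orientation: [[-0.995, 0.096, 0.0], [0.096, 0.995, -0.001], [-0.0, -0.001, -1.0]]
ft_force: [-0.4, -0.1, -3.0]
opening: 0.0398
grasp_force: 41.0
```

```bash
python3 -c "
from h import *
snap('wrist','w6')
t=np.radians(-5.3);u=np.array([np.cos(t),np.sin(t)]);v=np.array([-u[1],u[0]]);m=np.array([.6104,.0231])
for a,b in ((-.095,.05),(-.095,-.05),(0,.042),(0,-.042)): print(a,b,proj('w6',[*(m+a*u+b*v),.036]))
go(.6552,.019,.07,174.7)"
```

```text
-0.095 0.05 [382.5889  52.4266]
-0.095 -0.05 [257.5523  52.9147]
0 0.042 [368.5602 173.3976]
0 -0.042 [272.0392 173.6984]
to (0.6552, 0.019, 0.07) shift cm [ 0.02  0.04 13.15] spin -0.12718414054680238 yaw now 174.57
```

View pics/w6.png

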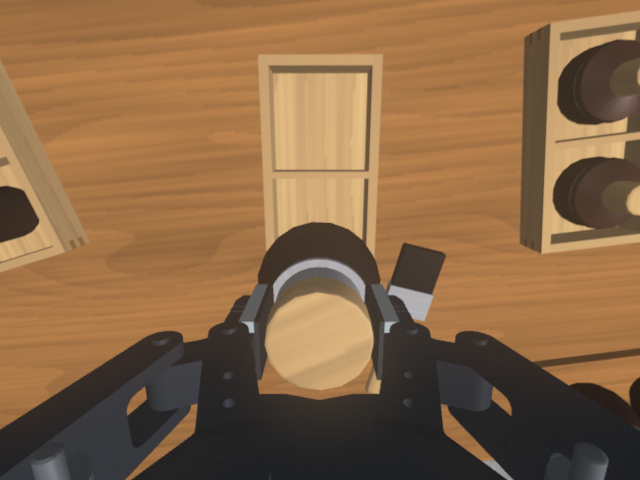

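The tray rim at (259,55) and (383,55) is within 2.5 px of the prediction, and the low pots stand at right. Lowering into the far bay.

Emit:
{"fn": "step_arm", "kwargs": {
  "xyz": [
    [-0.1,0.1,3],
    [-0.15,0.1,6.5],
    [-0.15,0.1,9.5],
    [-0.15,0.1,11.8],
    [-0.15,0.1,12.8]
  ],
  "spin": [0,0,0,0,0],
  "fingers": [255,255,255,255,255]
}}

```text
time: 23.32
tcp_pos: [0.6557, 0.021, 0.0725]
orientation: [[-0.996, 0.092, -0.002], [0.092, 0.996, 0.0], [0.002, 0.0, -1.0]]
ft_force: [-0.7, -0.0, -1.8]
opening: 0.0395
grasp_force: 41.1
```

Emit:
{"fn": "step_arm", "kwargs": {
  "xyz": [
    [0,0,0.1],
    [0,0,0.2],
    [0,0,0.3],
    [0,0,0.4],
    [0,0,0.4]
  ],
  "spin": [0,0,0,0,0],
  "fingers": [255,255,255,255,255]
}}

```text
time: 23.95
tcp_pos: [0.6572, 0.02, 0.0694]
orientation: [[-0.996, 0.094, 0.0], [0.094, 0.996, 0.0], [-0.0, 0.0, -1.0]]
ft_force: [0.3, 0.3, -3.6]
opening: 0.0399
grasp_force: 41.1
```

Emit:
{"fn": "step_arm", "kwargs": {
  "xyz": [
    [0,0,0.05],
    [0,0,0.1],
    [0,0,0.15],
    [0,0,0.2],
    [0,0,0.2]
  ],
  "spin": [0,0,0,0,0],
  "fingers": [255,255,255,255,255]
}}

```text
time: 24.58
tcp_pos: [0.6577, 0.0199, 0.0684]
orientation: [[-0.996, 0.094, 0.001], [0.094, 0.996, 0.0], [-0.001, 0.0, -1.0]]
ft_force: [-1.3, 0.2, 6.6]
opening: 0.0401
grasp_force: 41.7
```

Emit:
{"fn": "step_arm", "kwargs": {
  "xyz": [
    [0,0,0],
    [0,0,0],
    [0,0,0],
    [0,0,0],
    [0,0,0]
  ],
  "spin": [0,0,0,0,0],
  "fingers": [110,90,60,30,0]
}}

```text
time: 25.2
tcp_pos: [0.6571, 0.02, 0.0672]
orientation: [[-0.996, 0.094, -0.0], [0.094, 0.996, 0.0], [0.0, -0.0, -1.0]]
ft_force: [0.8, -0.0, 0.1]
opening: 0.0855
grasp_force: 0.0
```

Emit:
{"fn": "step_arm", "kwargs": {
  "xyz": [
    [0,0,-1],
    [0,0,-3],
    [0,0,-7],
    [0,0,-10],
    [0,0,-12]
  ],
  "spin": [0,0,0,0,0],
  "fingers": [0,0,0,0,0]
}}

```text
time: 25.82
tcp_pos: [0.6581, 0.0199, 0.191]
orientation: [[-0.996, 0.094, 0.004], [0.094, 0.996, 0.0], [-0.004, 0.001, -1.0]]
ft_force: [0.5, 0.7, 0.3]
opening: 0.0854
grasp_force: 0.0
```

```bash
python3 -c "
from h import *
go(.4263,-.1183,.19,174.7)"
```

```text
to (0.4263, -0.1183, 0.19) shift cm [ 21.78 -15.93   0.01] spin -0.08320603601342214 yaw now 174.62
```

Emit:
{"fn": "step_arm", "kwargs": {
  "xyz": [
    [4,-2.9,0],
    [9,-6.6,0],
    [14,-10.2,0],
    [19,-13.9,0],
    [21.4,-15.6,0]
  ],
  "spin": [0,0,0,0,0],
  "fingers": [0,0,0,0,0]
}}

```text
time: 26.45
tcp_pos: [0.4271, -0.1171, 0.1888]
orientation: [[-0.995, 0.097, 0.002], [0.097, 0.995, 0.001], [-0.002, 0.001, -1.0]]
ft_force: [0.9, 1.2, 0.0]
opening: 0.0855
grasp_force: 0.0
```

Emit:
{"fn": "step_arm", "kwargs": {
  "xyz": [
    [0.4,-0.3,0],
    [0.4,-0.3,0],
    [0.4,-0.3,0]
  ],
  "spin": [0,0,0],
  "fingers": [0,0,0]
}}

```text
time: 26.82
tcp_pos: [0.4265, -0.1172, 0.1876]
orientation: [[-0.996, 0.092, 0.001], [0.092, 0.996, -0.0], [-0.001, -0.0, -1.0]]
ft_force: [0.8, -0.4, -0.2]
opening: 0.0854
grasp_force: 0.0
```

```bash
python3 -c "
from h import *
snap('wrist','w7'); print(proj('w7',[.4263,-.1183,.092]),proj('w7',[.4345,-.0064,.092]))
go(.4263,-.1183,.062,174.7)"
```

```text
[317.161  246.0456] [475.4124 243.1665]
to (0.4263, -0.1183, 0.062) shift cm [-0.01 -0.1  12.54] spin 0.013208423561167137 yaw now 174.71
```

View pics/w7.png

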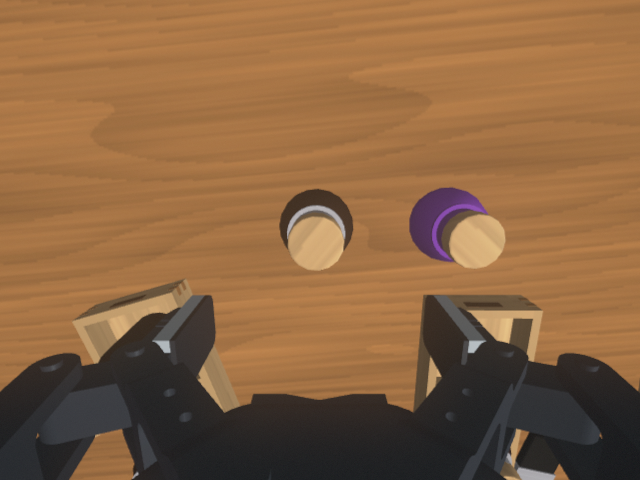

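Jar B's stopper is at (316,243), within 3 px. The purple jar at (475,240) is about 112 mm away, which leaves the open finger roughly 20 mm clear. Descending.

Emit:
{"fn": "step_arm", "kwargs": {
  "xyz": [
    [0.1,-0.1,3.5],
    [0.2,-0.2,7],
    [0.2,-0.2,10],
    [0.2,-0.2,11.8],
    [0.2,-0.2,12.6]
  ],
  "spin": [0,0,0,0,0],
  "fingers": [0,0,0,0,0]
}}

```text
time: 27.5
tcp_pos: [0.423, -0.1192, 0.0601]
orientation: [[-0.996, 0.093, -0.002], [0.093, 0.996, -0.0], [0.002, -0.0, -1.0]]
ft_force: [-0.5, -0.9, -0.1]
opening: 0.0853
grasp_force: 0.0
```

Emit:
{"fn": "step_arm", "kwargs": {
  "xyz": [
    [0,0,0],
    [0,0,0],
    [0,0,0],
    [0,0,0],
    [0,0,0]
  ],
  "spin": [0,0,0,0,0],
  "fingers": [100,150,255,255,255]
}}

```text
time: 28.12
tcp_pos: [0.4238, -0.1197, 0.0621]
orientation: [[-0.996, 0.094, 0.002], [0.094, 0.996, 0.0], [-0.002, 0.0, -1.0]]
ft_force: [-1.0, 0.3, 6.1]
opening: 0.0398
grasp_force: 39.9
```

Emit:
{"fn": "step_arm", "kwargs": {
  "xyz": [
    [0,0,0],
    [0,0,0],
    [0,0,-0.5],
    [0,0,-1.5],
    [0,0,-3]
  ],
  "spin": [0,0,0,0,0],
  "fingers": [255,255,255,255,255]
}}

```text
time: 28.75
tcp_pos: [0.4227, -0.1197, 0.0918]
orientation: [[-0.996, 0.094, -0.001], [0.094, 0.996, 0.0], [0.001, -0.0, -1.0]]
ft_force: [0.3, 0.0, -2.6]
opening: 0.04
grasp_force: 40.6
```

```bash
python3 -c "
from h import *
go(.5672,.0282,.20,174.7)"
```

```text
to (0.5672, 0.0282, 0.2) shift cm [-13.    16.08 -10.83] spin -0.07379956318982295 yaw now 174.63
```

Emit:
{"fn": "step_arm", "kwargs": {
  "xyz": [
    [0,0,-3],
    [0,0,-6.5],
    [0,0,-9.5],
    [-1,1.2,-11],
    [-3.5,4.3,-11]
  ],
  "spin": [0,0,0,0,0],
  "fingers": [255,255,255,255,255]
}}

```text
time: 29.38
tcp_pos: [0.4622, -0.0813, 0.2035]
orientation: [[-0.995, 0.097, 0.003], [0.097, 0.995, 0.0], [-0.003, 0.0, -1.0]]
ft_force: [0.1, 0.1, -2.7]
opening: 0.0394
grasp_force: 40.8
```

Emit:
{"fn": "step_arm", "kwargs": {
  "xyz": [
    [-3,3.7,0],
    [-6,7.4,0],
    [-8.3,10.2,0],
    [-9.5,11.8,0],
    [-9.5,11.8,0]
  ],
  "spin": [0,0,0,0,0],
  "fingers": [255,255,255,255,255]
}}

```text
time: 30.0
tcp_pos: [0.5675, 0.0291, 0.2011]
orientation: [[-0.996, 0.092, -0.001], [0.092, 0.996, -0.0], [0.001, -0.0, -1.0]]
ft_force: [-0.3, -0.9, -2.8]
opening: 0.0397
grasp_force: 40.8
```

```bash
python3 -c "
from h import *
go(.5672,.0282,.07,174.7)"
```

```text
to (0.5672, 0.0282, 0.07) shift cm [ 0.01 -0.08 13.11] spin 0.015598089580379337 yaw now 174.72
```

Emit:
{"fn": "step_arm", "kwargs": {
  "xyz": [
    [0,0,3],
    [0,0,6.5],
    [0,0,9.5],
    [0,0,11.8],
    [0,0,12.8]
  ],
  "spin": [0,0,0,0,0],
  "fingers": [255,255,255,255,255]
}}

```text
time: 30.62
tcp_pos: [0.566, 0.0267, 0.0725]
orientation: [[-0.995, 0.095, -0.002], [0.095, 0.995, -0.001], [0.002, -0.001, -1.0]]
ft_force: [0.4, -0.4, -1.9]
opening: 0.0397
grasp_force: 40.9
```

Emit:
{"fn": "step_arm", "kwargs": {
  "xyz": [
    [0,0,0.1],
    [0,0,0.2],
    [0,0,0.3],
    [0,0,0.4],
    [0,0,0.4]
  ],
  "spin": [0,0,0,0,0],
  "fingers": [255,255,255,255,255]
}}

```text
time: 31.25
tcp_pos: [0.5676, 0.0285, 0.0694]
orientation: [[-0.996, 0.093, 0.0], [0.093, 0.996, 0.0], [-0.0, 0.0, -1.0]]
ft_force: [1.5, -0.2, -2.0]
opening: 0.0399
grasp_force: 40.9
```

Emit:
{"fn": "step_arm", "kwargs": {
  "xyz": [
    [0,0,0.05],
    [0,0,0.1],
    [0,0,0.15],
    [0,0,0.2],
    [0,0,0.2]
  ],
  "spin": [0,0,0,0,0],
  "fingers": [255,255,255,255,255]
}}

```text
time: 31.88
tcp_pos: [0.5681, 0.0284, 0.0682]
orientation: [[-0.996, 0.094, 0.001], [0.094, 0.996, 0.0], [-0.001, 0.0, -1.0]]
ft_force: [-2.6, -0.1, 6.7]
opening: 0.04
grasp_force: 41.7
```

Emit:
{"fn": "step_arm", "kwargs": {
  "xyz": [
    [0,0,0],
    [0,0,0],
    [0,0,0],
    [0,0,0],
    [0,0,0]
  ],
  "spin": [0,0,0,0,0],
  "fingers": [110,90,60,30,0]
}}

```text
time: 32.5
tcp_pos: [0.5676, 0.0284, 0.0672]
orientation: [[-0.996, 0.093, -0.0], [0.093, 0.996, -0.0], [0.0, -0.0, -1.0]]
ft_force: [0.7, 0.5, -0.3]
opening: 0.0854
grasp_force: 0.0
```

Emit:
{"fn": "step_arm", "kwargs": {
  "xyz": [
    [0,0,-1],
    [0,0,-3],
    [0,0,-7],
    [0,0,-11],
    [0,0,-15]
  ],
  "spin": [0,0,0,0,0],
  "fingers": [0,0,0,0,0]
}}

```text
time: 33.12
tcp_pos: [0.5675, 0.0283, 0.2194]
orientation: [[-0.996, 0.094, 0.001], [0.094, 0.996, 0.0], [-0.001, 0.0, -1.0]]
ft_force: [0.2, 0.7, 0.2]
opening: 0.0853
grasp_force: 0.0
```

Emit:
{"fn": "step_arm", "kwargs": {
  "xyz": [
    [2,0,-1],
    [5,0,-2],
    [9,0,-3],
    [12,0,-3],
    [13,0,-3]
  ],
  "spin": [0,0,0,0,0],
  "fingers": [0,0,0,0,0]
}}

```text
time: 33.75
tcp_pos: [0.437, 0.0407, 0.2481]
orientation: [[-0.996, 0.093, 0.001], [0.093, 0.996, 0.001], [-0.001, 0.001, -1.0]]
ft_force: [0.6, -0.6, -0.1]
opening: 0.0858
grasp_force: 0.0
```

```bash
python3 -c "
from h import *
d=snap('scene','end'); c=cv2.imread('pics/end.png')[100:400,180:520]; cv2.imwrite('pics/endc.png',cv2.convertScaleAbs(cv2.resize(c,None,fx=2,fy=2),alpha=1.5,beta=15))"
```

```text
(no output)
```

View pics/endc.png

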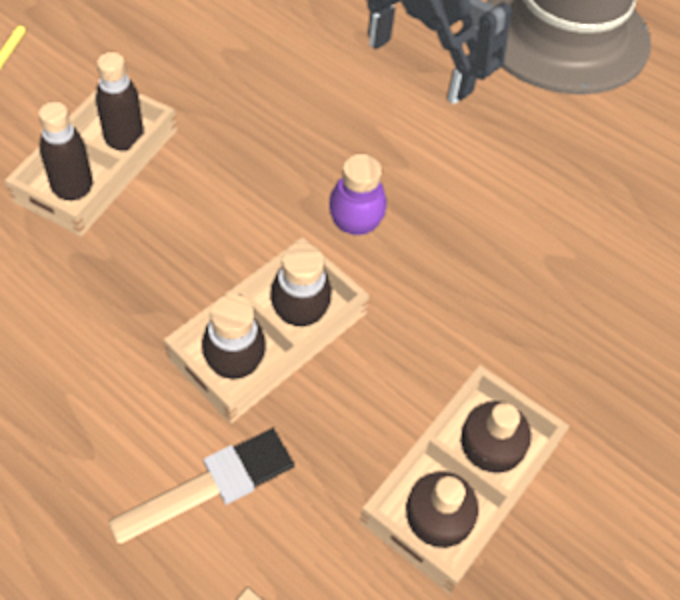

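The final view shows flasks at (67,150) and (120,105), jars at (233,335) and (301,285), and low pots at (442,508) and (496,435). Each stands upright in its own bay. The brush and the purple jar have not moved, so I'm handing in.

```bash
python3 -c "
from h import *
print(order.close_job())"
```

```text
the job is handed in; nothing more can be done
None
```

The job is handed in: the flask, the low pot and both round jars stand upright in their own bays, kind with kind, and the final picture shows the two pieces already in trays, the brush and the purple jar where they were.

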